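# Close the open screw of the power-cut battery box

## Task

The lid of the grey battery box on the dining table is held by three quarter-turn screws, and one was left open: its bar stands slantwise while the other two point straight across the box, in line with their marks. Fit the slotted key that stands on the coaster over that bar, turn the screw clockwise until it stops, in line with its marks, and then stand the key upright on the coaster again and let go.

Things in the scene. Friction and masses are not known exactly. Their poses are not given: they have to be found in the camera images.
- key: Slotted key standing on the coaster, 85 mm tall, about 0.2 kg. Origin: centre of underside, z up. Steel head 44 (x) x 38 (y) x 32 mm high; slot along x right through its underside, 18 mm wide, 20 deep, between 10 mm jaws. Above it, 32 to 85 mm over the origin, a flat wooden grip 30 (x) x 20 (y) mm: hold across the 20 mm (along y). Same after half a turn.
- open_screw (a joint): Open screw's angle, rad: 0 fully open, 1.57 closed at its fixed stop, grows clockwise from above, starts at 0.3 to 0.7. Friction 0.15 N m; stays where left. Closed, its bar points along the box's short side, at two black marks on the lid. The jaws catch the bar only after 13 degrees of free turn, so the key ends about 13 degrees past the closed direction.
- open_screw_bar (a point): On the open screw's axis, on top of its 48 mm round head, at the foot of the bar, 92 mm above the table; z up. Bar: along this point's x (turns with the screw), 44 long, 8 thick, 16 mm high. Key fully fitted: its underside at this point. Box 200 x 300 x 85 mm, its three like screws 95 mm apart along its middle; any of them may be the open one.
- coaster: Round orange plastic coaster, 110 mm across, 6 mm thick, fixed to the table. Origin: centre of its underside; its top is 6 mm higher.
There are look-alikes about, which are no part of the job. What is shaped like the key but pink is not meant. There is more than one size of the coaster; the one meant has the size given above.

How it is judged:
By the outcome, as a careful person would: the job done as asked, in the order asked, and still so for the second after the job is handed in, with the robot touching nothing.
It also fails if it takes over 54 s, if anything falls off the work surface, if the arm or the gripper's body presses on something with over 40 N, if the wrist force passes 120 N, or if a joint passes its speed limit or range.

## Robot

A 7-joint arm with a two-finger parallel gripper is mounted at the origin on the work surface. World frame = base frame: x ahead of the robot, y to its left, z up, the work surface at z = 0. Lengths are in mm, angles in rad, forces in N, time in s.
With the tool pointing down it reaches from about 350 to 775 mm from the base axis. Payload 3.1 kg.
Tool frame: the origin (TCP) lies midway between the tips of the shut fingers; the grasp point (between the pads) lies 19 mm behind it; z points along the fingers, y is the direction in which the jaws open and shut (so a half turn about z gives the same grasp; the last joint's range is limited). The gripper opens to 85 mm and grips with 20 to 120 N. Pads are 22 mm wide; open, the fingers measure 114 mm over their backs; the gripper's body (76 mm by 85 mm) begins 54 mm behind the grasp point. The pads swing forward as they close: fully open they stand 13 mm farther back than shut.
Start: joints at [1.254, 0.311, 0.014, 1.512, -0.004, 1.319, -0.027], TCP at [149.278, -529.371, 231.304] pointing down, gripper open.
Joint ranges: [-2.7, 2.7], [-0.3, 1.91], [-1.27, 1.3], [0.12, 2.57], [-1.44, 4.58], [0.2, 2.03], [-3.05, 3.05]. Speed limits (rad/s): [2.79, 2.79, 3.14, 3.14, 3.14, 3.14, 3.14].

## Interface

Orientations are given as [roll, pitch, yaw] about the fixed x, y, z axes, in that order (R = Rz(yaw) Ry(pitch) Rx(roll)).
In Python, from workcell import ctrl, cams gives the robot as it stands.
- The arm moves only by the shell command python3 -m pendant 'ROWS'. ROWS is JSON, a list of rows, each a list of 3 entries, a list of its own where there are three numbers: the shift along the tool's x, y, z in mm, then the turn, a rotation vector about the tool's x, y, z in rad, then the closure, from 0 (fully open) to 1 (shut). A call has 1 to 12 rows; each row is the pose to reach, as a shift and turn from the pose commanded when the call began, along the tool's axes at that moment; what a row does not reach only later rows make up. A row lasts 1/12 s, in which the tool goes at most 41.7 mm and 7.16 degrees, less where a joint would pass 70% of its speed; a pose out of reach is approached as far as the arm can. A call with a gripper value outside its range is refused whole. The fingers move at their own pace and stop on an object; the grip force is fixed at half the most. Time passes only in rows, so rows that repeat a pose let the fingers close. It gives the time, the measured TCP pose, the force and the opening at its end, in the units of the state.
- ctrl.read_state(): the state, without advancing time (a new reading comes with each control period).
- cams.grab_frame(name): name is "side" or "top" or "wrist"; returns a dict with "img" (384x512x3 uint8, red, green, blue), "fx", "fy", "cx", "cy" (pixels), "dist" ([k1, k2, p1, p2, k3] as OpenCV has them; the pictures are not rectified), "R" (3x3) and "t" (3): a world point X has camera coordinates R X + t; the wrist camera has in their place "hand_eye" (4x4, takes a point from camera to tool coordinates, whose origin is the TCP and whose axes are the flange's). Camera axes: x right, y down, z forward; pixel columns grow to the right and rows downward; lengths in mm; the calibration is good to about 2 mm. A picture is of the moment at which its call begins: read the wrist's pose just before it. There is no depth.
- ctrl.finish_job(): hands the job in, once; it reports no verdict.
Trained networks look in a picture, given as the dict that the camera call returned (one of the last four; its "shot" number tells which), for a name from the list of things; names that differ only in an ending like _2 or _b are one class to them, and where a whole thing is asked for, a point or a joint stands for the part that bears it (a point fixed in the world has none). Each returns a list of dicts, best first, with "conf" (0 to 1); they miss things now and then, are a little off and sometimes report something else, mostly with a low value. They report only what shows in the picture. A call takes as long as a camera call. They do not tell look-alikes from the thing itself.
- cams.masks_of(picture, target): "pixels" (384x512 bool, what is visible of it) and "centre" ([column, row] in pixels, amid what is visible of it).
- cams.mark_of(picture, target): "centre" ([column, row] in pixels: a listed point, or the origin of a listed thing).
The state is a dict: "clock": time; "q": joint angles; "joint_vel": joint speeds; "tau": joint torques, N m; "position": TCP position; "eef_rot": TCP orientation; "force": force on the tool from outside, world axes, zero at the start; "torque": the same for the moment, N m; "width": finger opening in mm.
Only numpy, scipy, OpenCV 4.12 (cv2) and the standard library are available. Lean on these libraries where they do the work, as an engineer would, in place of code of your own. Each camera call takes 0.05 s, during which the arm holds its last target.

## Working session

There is one attempt and no reset: what is moved stays moved. The work goes in short steps, Python scripts to look and compute and a shell command to move; the robot and the scene stay as the last step left them, time stands still between calls to the robot, and variables do not carry over. Pictures are saved under pics/ and viewed, and the job is handed in when it is done.

```bash
mkdir -p pics; ls; python3 - <<'E'
from workcell import ctrl,cams
import cv2,numpy as np
s=ctrl.read_state();print({k:np.round(v,3).tolist() for k,v in s.items()})
for n in("side","top","wrist"):
    f=cams.grab_frame(n);cv2.imwrite(f"pics/{n}0.png",f["img"][:,:,::-1])
    print(n,f["shot"],f["fx"],f["fy"],f["cx"],f["cy"],np.round(f["dist"],4).tolist())
    print(np.round(f["R"],3).tolist() if "R" in f else np.round(f["hand_eye"],3).tolist(),f.get("t"))
    for t in("key","open_screw_bar","coaster"):
        print(t,[(np.round(d["centre"],1).tolist(),round(d["conf"],2)) for d in cams.mark_of(f,t)],"M",[(np.round(d["centre"],1).tolist(),round(d["conf"],2),int(d["pixels"].sum())) for d in cams.masks_of(f,t)])
print(ctrl.read_state()["clock"])
E
```

```text
pics
{'clock': 0.0, 'q': [1.254, 0.312, 0.014, 1.513, -0.004, 1.319, -0.027], 'joint_vel': [0.0, 0.0, -0.002, 0.0, -0.0, 0.001, -0.001], 'tau': [-0.0, -37.991, 0.146, -23.059, 0.012, 0.014, -0.0], 'position': [149.066, -528.643, 230.199], 'eef_rot': [-3.139, 0.0, 0.275], 'force': [1.109, 0.923, -0.572], 'torque': [-0.007, 0.04, 0.012], 'width': 85.571}
side 1 356.1757260315912 356.1757260315912 260.0037132985937 195.3054886417421 [-0.08, 0.0, 0.0, 0.0, 0.0]
[[-0.718, -0.696, 0.015], [-0.539, 0.543, -0.645], [0.44, -0.471, -0.764]] [304.87477605 286.09030402 791.35746938]
key [([300.5, 176.4], 0.88), ([335.3, 200.0], 0.78), ([320.6, 154.4], 0.69)] M [([302.5, 168.5], 0.96, 389), ([337.1, 190.3], 0.89, 441), ([321.9, 145.6], 0.5, 250)]
open_screw_bar [([217.8, 205.4], 0.62)] M [([220.4, 207.5], 0.49, 241)]
coaster [([302.4, 179.6], 0.96), ([297.5, 221.9], 0.83), ([367.3, 192.2], 0.77)] M [([298.4, 219.2], 0.94, 581), ([297.2, 184.7], 0.81, 462), ([365.8, 190.9], 0.78, 500)]
top 2 383.70058722835074 383.70058722835074 253.18200322125583 186.79143010602175 [-0.0955, 0.0, 0.0, 0.0, 0.0]
[
[... 161 characters left out ...]
 0.87), ([336.6, 191.7], 0.8)] M [([388.9, 178.6], 0.92, 360), ([337.9, 239.1], 0.92, 320), ([334.7, 189.8], 0.79, 292)]
open_screw_bar [([219.0, 173.0], 0.83)] M [([219.7, 170.6], 0.89, 332)]
coaster [([374.0, 265.8], 0.78), ([335.7, 193.9], 0.72), ([285.0, 227.6], 0.66)] M [([374.5, 262.4], 0.92, 858), ([332.5, 179.7], 0.87, 1186), ([285.7, 228.2], 0.62, 864)]
wrist 3 276.7158585016115 276.7158585016115 252.5398791800741 190.27214282047663 [-0.0217, 0.0, 0.0, 0.0, 0.0]
[[0.0, -0.963, -0.271, 68.066], [1.0, 0.001, -0.002, -0.935], [0.003, -0.271, 0.963, -142.657], [0.0, 0.0, 0.0, 1.0]] None
key [] M []
open_screw_bar [] M []
coaster [([89.7, 21.8], 0.93)] M [([90.6, 24.7], 0.72, 3348)]
1.05
```

```bash
python3 - <<'E'
import cv2,numpy as np
a=cv2.imread("pics/top0.png");b=cv2.imread("pics/side0.png")
cv2.imwrite("pics/topc.png",cv2.resize(a[110:310,180:440],None,fx=3,fy=3,interpolation=2)[:600,:800])
cv2.imwrite("pics/sidec.png",cv2.resize(b[110:300,180:440],None,fx=3,fy=3,interpolation=2)[:600,:800])
E
```

```text
(no output)
```

View pics/topc.png

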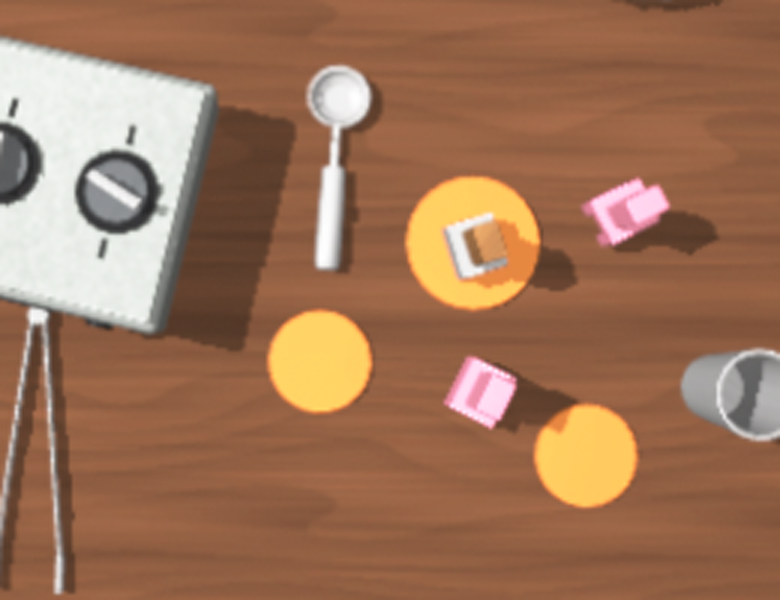

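View pics/sidec.png

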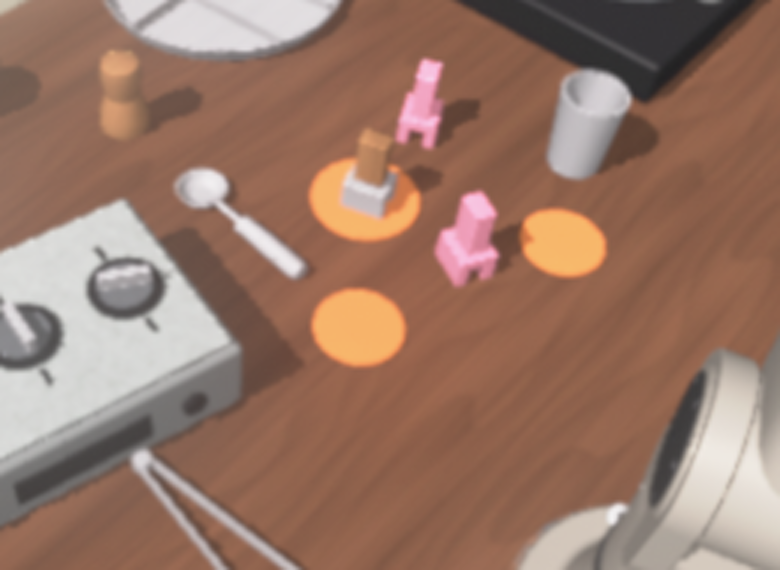

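View pics/top0.png

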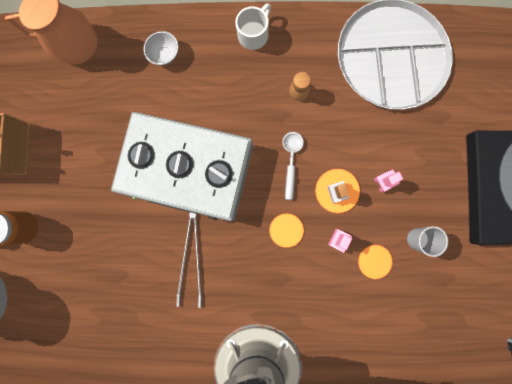

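Meant: the steel/wood key at top (337,192), because the pink ones at (388,179) and (341,240) are excluded. The coaster is the large one under it, as the ones at (286,230) and (375,262) are smaller. The open screw is the right-hand one at (219,173). The enlarged crop shows all three clearly. Next I'll work out positions.

```bash
cat > h.py <<'E'
import cv2,numpy as np
from workcell import ctrl,cams
from scipy.spatial.transform import Rotation as Ro
def cam(f,s=None):
    K=np.array([[f["fx"],0,f["cx"]],[0,f["fy"],f["cy"]],[0,0,1]]);D=np.array(f["dist"])
    if "hand_eye" in f:
        H=np.array(f["hand_eye"]);RT=Ro.from_euler("xyz",s["eef_rot"]).as_matrix()
        Rw=RT@H[:3,:3];c=RT@H[:3,3]+np.array(s["position"]);R=Rw.T;t=-R@c
    else: R=np.array(f["R"]);t=np.array(f["t"])
    return K,D,R,t
def onplane(C,px,z):
    K,D,R,t=C
    u=cv2.undistortPoints(np.array(px,float).reshape(-1,1,2),K,D).reshape(-1,2)
    d=np.c_[u,np.ones(len(u))]@R; c=-R.T@t
    return c+d*((z-c[2])/d[:,2])[:,None]
def proj(C,P):
    K,D,R,t=C
    return cv2.projectPoints(np.array(P,float).reshape(-1,1,3),cv2.Rodrigues(R)[0],t,K,D)[0].reshape(-1,2)
def totool(s,d):
    return Ro.from_euler("xyz",s["eef_rot"]).inv().apply(d)
E
python3 - <<'E'
from h import *
np.set_printoptions(suppress=True,precision=1)
T=cams.grab_frame("top");S=cams.grab_frame("side");CT,CS=cam(T),cam(S)
print("key",onplane(CT,[336.7,191.7],6),onplane(CS,[300.5,176.4],6))
print("coaster mask",onplane(CT,[335.7,193.9],0),onplane(CS,[302.4,179.6],0))
print("bar",onplane(CT,[219,173],92),onplane(CS,[217.8,205.4],92))
# coaster by orange colour
for n,f,C in(("T",T,CT),("S",S,CS)):
    hsv=cv2.cvtColor(f["img"],cv2.COLOR_RGB2HSV);m=cv2.inRange(hsv,(10,130,200),(25,255,255))
    for c in cv2.findContours(m,0,2)[0]:
        if cv2.contourArea(c)>150:
            P=onplane(C,c.reshape(-1,2),6)[:,:2].astype(np.float32);(ct,r)=cv2.minEnclosingCircle(P);print(n,c.mean((0,1)),np.array(ct),r)
# marks: crop pixel/3 + (180,110)
mk=np.array([[131,134],[103,248],[14,107]])/3+[180,110]
M=onplane(CT,mk,85);print(M, np.degrees(np.arctan2(*(M[0]-M[1])[[1,0]])),(M[0]+M[1])/2)
b=np.array([[88,173],[142,208]])/3+[180,110];B=onplane(CT,b,108);print("bar ends",B,np.degrees(np.arctan2(*(B[0]-B[1])[[1,0]])),B.mean(0))
k=np.array([[446,228],[495,213],[510,262],[460,279]])/3+[180,110];Kk=onplane(CT,k,38);print("keyhead",Kk,Kk.mean(0))
E
```

```text
key [[ 438.3 -196.7    6. ]] [[ 438.6 -189.4    6. ]]
coaster mask [[ 433.1 -195.3    0. ]] [[ 429.3 -188.1    0. ]]
bar [[474.4  87.2  92. ]] [[475.3 100.1  92. ]]
T [375.7 260.1] [ 266.5 -290.8] 43.183467864990234
T [286. 230.] [342.5 -70.6] 42.73078918457031
T [337.5 191.9] [ 441.6 -197.7] 56.27680206298828
T [301.   78.8] [ 726.3 -109.2] 20.757497787475586
S [298.  217.9] [341.7 -66.1] 44.15410614013672
S [367.  190.4] [ 264.7 -285.1] 44.61810302734375
S [300.4 177.7] [ 440.4 -191.8] 57.287967681884766
[[517.9  77.9  85. ]
 [429.6  98.2  85. ]
 [539.2 169.9  85. ]] -12.961985375789913 [473.7  88.   85. ]
bar ends [[484.6 107.3 108. ]
 [458.4  66.2 108. ]] 57.45166204165214 [471.5  86.7 108. ]
keyhead [[ 450.  -171.6   38. ]
 [ 462.3 -211.2   38. ]
 [ 422.9 -222.9   38. ]
 [ 409.1 -182.6   38. ]] [ 436.1 -197.1   38. ]
```

```bash
python3 - <<'E'
from h import *
s=ctrl.read_state();print(s["clock"],totool(s,np.array([437,-196,170])-[149.3,-529.4,231.3]))
E
```

```text
1.15 [ 367.39346306 -242.80100173   61.27199081]
```

```bash
python3 -m pendant '[[[34,-22,0],[0,0,0],0],[[68,-45,0],[0,0,0],0],[[102,-67,0],[0,0,0],0],[[136,-90,5],[0,0,0],0],[[170,-112,15],[0,0,0],0],[[204,-135,25],[0,0,0],0],[[238,-157,35],[0,0,0],0],[[272,-180,45],[0,0,0],0],[[306,-202,55],[0,0,0],0],[[340,-225,60],[0,0,0],0],[[367,-243,61],[0,0,0],0],[[367,-243,61],[0,0,0],0]]' && python3 - <<'E'
from h import *
s=ctrl.read_state();f=cams.grab_frame("wrist");s2=ctrl.read_state();print(np.round(s2["position"],1),np.round(s2["eef_rot"],3),np.round(s2["joint_vel"],3),np.round(s2["q"],3),s2["clock"])
f=cams.grab_frame("wrist");cv2.imwrite("pics/w1.png",cv2.resize(f["img"][:,:,::-1],None,fx=1.5,fy=1.5))
C=cam(f,s2)
for t,z in(("key",6),("coaster",0)):
  for d in cams.mark_of(f,t): print(t,d["conf"],d["centre"],onplane(C,d["centre"],z))
E
```

```text
clock: 2.15
position: [441.6, -187.2, 170.3]
eef_rot: [-3.138, -0.005, 0.288]
force: [-1.1, 0.8, 0.2]
width: 85.2
[ 439.1 -191.3  170.3] [-3.14e+00 -2.00e-03  2.84e-01] [ 0.056 -0.015  0.09   0.011  0.047  0.014  0.02 ] [ 0.639  0.229 -0.31   1.786  0.074  1.137 -0.981] 2.2
key 0.94 [230.7, 264.0] [[ 322.02953187 -195.08269593    6.        ]]
key 0.81 [254.3, 177.0] [[ 436.97114431 -191.96066637    6.        ]]
key 0.57 [361.6, 183.2] [[ 464.64907576 -312.00894738    6.        ]]
coaster 0.9 [259.3, 174.3] [[ 440.35701106 -197.00289027    0.        ]]
coaster 0.86 [288.8, 315.7] [[ 264.60731058 -291.29051122    0.        ]]
coaster 0.72 [135.2, 223.5] [[338.82332229 -68.99643861   0.        ]]
```

View pics/w1.png

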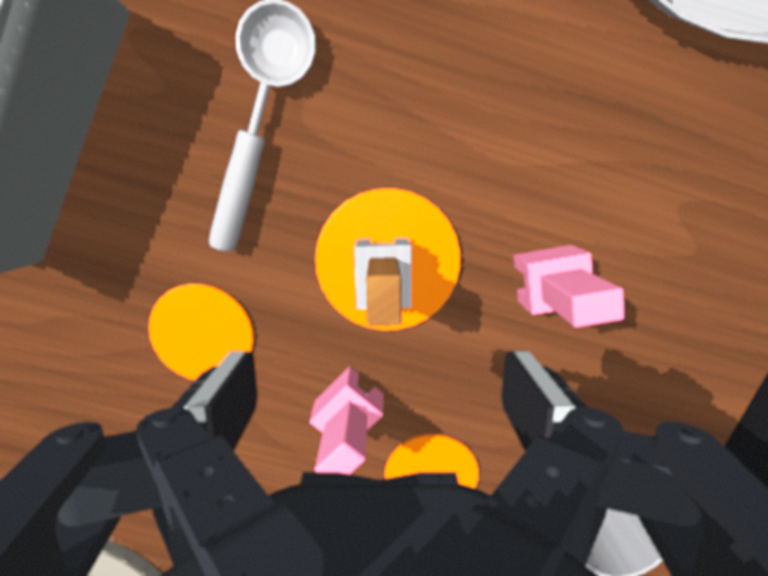

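The wrist view shows the key at about (384,275) with its slot along the image's vertical, which is tool x. The jaws therefore already line up across its 20 mm. I'll enlarge the crop to measure its yaw and centre.

```bash
python3 - <<'E'
from h import *
s=ctrl.read_state();f=cams.grab_frame("wrist");print(np.round(s["position"],1),np.round(s["eef_rot"],3),s["clock"])
np.savez("w2.npz",img=f["img"],p=s["position"],r=s["eef_rot"])
cv2.imwrite("pics/w2.png",cv2.resize(f["img"][115:235,190:330,::-1],None,fx=5,fy=5,interpolation=cv2.INTER_CUBIC))
C=cam(f,s)
# model overlay of key for hypotheses
best=[]
hsv=cv2.cvtColor(f["img"],cv2.COLOR_RGB2HSV);m=cv2.inRange(hsv,(10,130,200),(25,255,255))
c=max(cv2.findContours(m,0,2)[0],key=lambda c:cv2.contourArea(c)*(abs(c.mean((0,1))-[259,174]).sum()<40))
print("coaster",cv2.minEnclosingCircle(onplane(C,c.reshape(-1,2),6)[:,:2].astype(np.float32)))
for d in cams.masks_of(f,"key"):print(d["conf"],d["centre"],d["pixels"].sum())
E
```

```text
[ 435.8 -197.3  170.3] [3.141e+00 1.000e-03 2.730e-01] 2.35
coaster ((440.6794738769531, -194.83377075195312), 55.63508605957031)
0.74 [225.7, 277.8] 2260
0.61 [371.1, 186.0] 2679
0.56 [248.5, 183.7] 1919
```

View pics/w2.png

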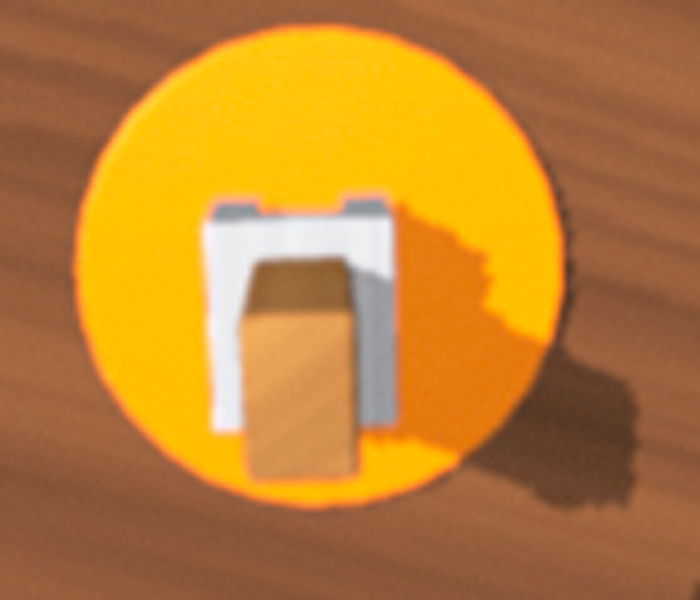

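```bash
python3 - <<'E'
from h import *
np.set_printoptions(suppress=True,precision=1)
d=np.load("w2.npz");s={"position":d["p"],"eef_rot":d["r"]};f=cams.grab_frame("wrist");C=cam(f,s)
def cv(a):return (np.array(a)+.5)/5-.5+[190,115]
for n,a,z in(("grip",[[242,311],[355,311],[358,477],[250,477]],91),("head",[[205,220],[395,218],[397,428],[213,432]],38)):
    P=onplane(C,cv(a),z);print(n,P.mean(0),[np.linalg.norm(P[i]-P[i-1]) for i in range(4)])
    for i,j in((3,0),(2,1)): v=P[j]-P[i];print(" yaw",np.arctan2(v[1],v[0]))
    for i,j in((0,1),(3,2)): v=P[i]-P[j];print(" yaw",np.arctan2(v[1],v[0])-np.pi/2)
s=ctrl.read_state();print(s["position"],s["eef_rot"],s["clock"])
E
```

```text
grip [ 437.3 -193.    91. ] [np.float64(28.957495914795306), np.float64(18.57740205314491), np.float64(28.946507353547133), np.float64(18.369920053189304)]
 yaw 0.3058528820767415
 yaw 0.2986943848843418
 yaw 0.2735079447193973
 yaw 0.2737813813826617
head [ 436.2 -193.    38. ] [np.float64(44.567024156277085), np.float64(38.00822617226921), np.float64(44.08823848716889), np.float64(38.408106969411904)]
 yaw 0.28921266314383465
 yaw 0.2982713739187626
 yaw 0.28396086340729565
 yaw 0.2965284736974747
[ 435.6 -197.7  170.4] [3.1 0.  0.3] 2.5
```

```bash
python3 -m pendant '[[[2.5,-3.7,10],[0,0,-0.015],0.3],[[2.5,-3.7,40],[0,0,-0.015],0.3],[[2.5,-3.7,70],[0,0,-0.015],0.3],[[2.5,-3.7,100],[0,0,-0.015],0.3],[[2.5,-3.7,115],[0,0,-0.015],0.3],[[2.5,-3.7,124],[0,0,-0.015],0.3],[[2.5,-3.7,124],[0,0,-0.015],0.3],[[2.5,-3.7,124],[0,0,-0.015],0.3]]' && python3 - <<'E'
from h import *
s=ctrl.read_state();print(np.round(s["position"],1),np.round(s["eef_rot"],3))
f=cams.grab_frame("wrist");cv2.imwrite("pics/w3.png",f["img"][:,:,::-1])
E
```

```text
clock: 3.17
position: [438.0, -191.8, 46.3]
eef_rot: [-3.142, -0.0, 0.29]
force: [0.4, -0.3, 0.7]
width: 59.6
[ 438.  -191.8   46.3] [-3.142 -0.     0.29 ]
```

View pics/w3.png

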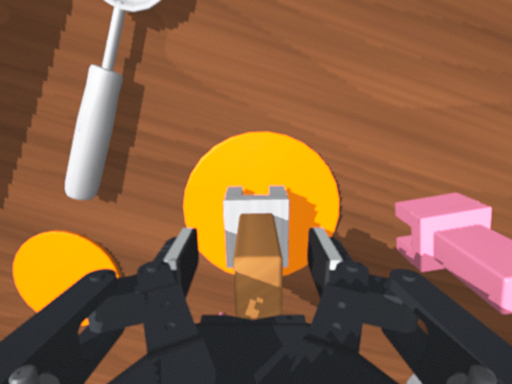

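The jaws straddle the grip, which sits about 5 px right of centre. I'll nudge +1.7 mm and close.

```bash
python3 -m pendant '[[[0,1.7,0],[0,0,0],0.3],[[0,1.7,0],[0,0,0],0.5],[[0,1.7,0],[0,0,0],0.7],[[0,1.7,0],[0,0,0],1],[[0,1.7,0],[0,0,0],1],[[0,1.7,0],[0,0,0],1],[[0,1.7,0],[0,0,0],1],[[0,1.7,0],[0,0,0],1]]' && python3 - <<'E'
from h import *
s=ctrl.read_state();print(np.round(s["position"],1),np.round(s["eef_rot"],3),s["width"],s["force"])
f=cams.grab_frame("wrist");cv2.imwrite("pics/w4.png",f["img"][:,:,::-1])
E
```

```text
clock: 3.88
position: [438.9, -193.6, 47.0]
eef_rot: [3.141, -0.001, 0.29]
force: [0.3, -1.1, 5.5]
width: 19.2
[ 438.9 -193.6   47. ] [ 3.141e+00 -1.000e-03  2.900e-01] 19.18628484072842 [ 0.34797714 -1.09216018  5.51827824]
```

View pics/w4.png

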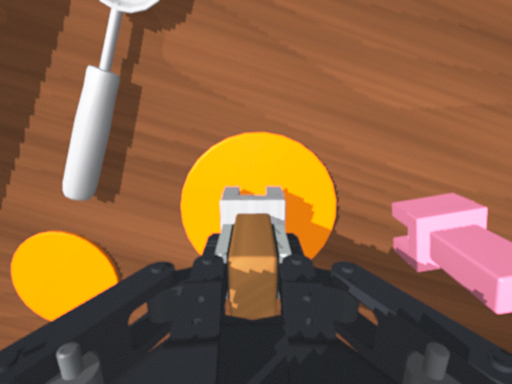

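```bash
python3 -m pendant '[[[0,0,-5],[0,0,0],1],[[0,0,-25],[0,0,0],1],[[0,0,-55],[0,0,0],1],[[0,0,-90],[0,0,0],1],[[0,0,-125],[0,0,0],1],[[0,0,-155],[0,0,0],1],[[0,0,-170],[0,0,0],1],[[0,0,-170],[0,0,0],1]]' && python3 -m pendant '[[[5,-12,0],[0,0,-0.05],1],[[18,-40,0],[0,0,-0.12],1],[[32,-72,0],[0,0,-0.2],1],[[46,-104,0],[0,0,-0.28],1],[[60,-136,0],[0,0,-0.36],1],[[74,-168,0],[0,0,-0.44],1],[[88,-200,0],[0,0,-0.52],1],[[102,-231,0],[0,0,-0.6],1],[[112,-253,0],[0,0,-0.67],1],[[115,-261,0],[0,0,-0.71],1],[[115,-261,0],[0,0,-0.71],1],[[115,-261,0],[0,0,-0.71],1]]' && python3 -m pendant '[[[0,0,0],[0,0,0],1],[[0,0,0],[0,0,0],1],[[0,0,0],[0,0,0],1]]' && python3 - <<'E'
from h import *
s=ctrl.read_state();print(np.round(s["position"],1),np.round(s["eef_rot"],3),s["width"],s["force"],np.round(s["q"],2))
f=cams.grab_frame("wrist");cv2.imwrite("pics/w5.png",cv2.resize(f["img"][:,:,::-1],None,fx=1.5,fy=1.5,interpolation=2))
np.savez("w5.npz",img=f["img"],p=s["position"],r=s["eef_rot"])
C=cam(f,s)
for d in cams.mark_of(f,"open_screw_bar"):print(d["conf"],d["centre"],onplane(C,d["centre"],92))
E
```

```text
clock: 4.6
position: [440.8, -193.9, 220.1]
eef_rot: [3.136, -0.006, 0.29]
force: [0.9, -0.9, -1.2]
width: 19.7
clock: 5.6
position: [472.5, 89.2, 214.4]
eef_rot: [-3.139, 0.003, 1.001]
force: [0.4, -0.9, -1.8]
width: 19.3
clock: 5.85
position: [474.0, 87.9, 215.9]
eef_rot: [-3.142, 0.001, 0.996]
force: [0.1, -0.4, -1.3]
width: 19.3
[474.   87.9 215.9] [-3.142e+00  1.000e-03  9.960e-01] 19.304956101886624 [ 0.14027217 -0.35259257 -1.32612803] [ 0.29  0.23 -0.6   1.7   0.14  1.26 -0.92]
0.73 [251.4, 181.8] [[473.29439866  91.75588471  92.        ]]
```

View pics/w5.png

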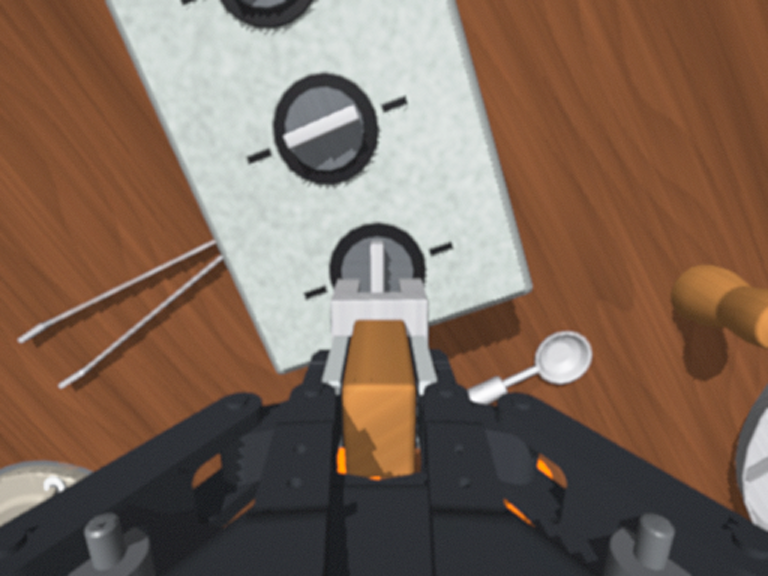

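Wrist view: the bar (377,265 in the 1.5x picture) stands upright in the image above the held key's slot (380,295), with marks at (316,293) and (441,248). I'll enlarge for exact offsets.

```bash
python3 - <<'E'
import cv2,numpy as np
im=np.load("w5.npz")["img"][:,:,::-1]
cv2.imwrite("pics/w5c.png",cv2.resize(im[140:260,180:320],None,fx=5,fy=5,interpolation=cv2.INTER_CUBIC))
E
```

```text
(no output)
```

View pics/w5c.png

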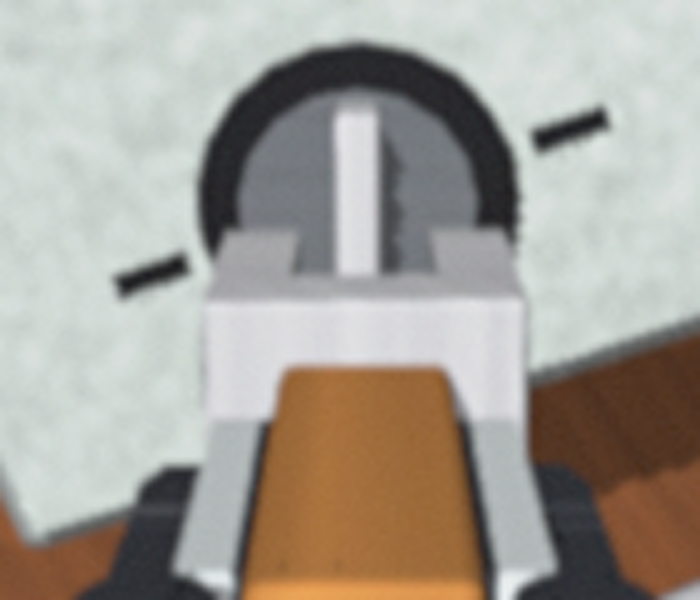

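```bash
python3 - <<'E'
from h import *
np.set_printoptions(suppress=True,precision=2)
f=cams.grab_frame("wrist");H=np.array(f["hand_eye"])
K=np.array([[f["fx"],0,f["cx"]],[0,f["fy"],f["cy"]],[0,0,1]]);D=np.array(f["dist"])
def pt(a,zt):
    u=cv2.undistortPoints(((np.array(a,float)+.5)/5-.5+[180,140]).reshape(-1,1,2),K,D).reshape(-1,2)
    d=np.c_[u,np.ones(len(u))]@H[:3,:3].T;c=H[:3,3];return c+d*((zt-c[2])/d[:,2])[:,None]
Z=215.9
print("marks mid",pt([[115,288],[188,262],[535,142],[607,115]],Z-85).mean(0))
m=pt([[115,288],[607,115]],Z-85);v=m[1]-m[0];print("marks dir tool",np.degrees(np.arctan2(v[1],v[0])))
b=pt([[335,107],[377,107],[338,275],[379,275]],Z-108);print("bar top",b,"\n centre from far end",b[:2].mean(0)-[22,0,0])
w=b[:2].mean(0)-b[2:].mean(0);print("bar dir deg",np.degrees(np.arctan2(w[1],w[0])))
fr=pt([[357,233]],Z-92)
print("ring",pt([[200,190],[517,190],[357,45]],Z-89))
for h in(38,41,44):
    print(h,"under",pt([[222,230],[297,230],[432,230],[505,230]],h).tolist(),"top",pt([[207,298],[523,296]],h-32).tolist())
E
```

```text
marks mid [  3.02  -2.92 130.9 ]
marks dir tool 70.11279202236962
bar top [[ 26.55  -6.95 107.9 ]
 [ 26.56   0.72 107.9 ]
 [ -5.45  -6.57 107.9 ]
 [ -5.45   1.18 107.9 ]] 
 centre from far end [  4.55  -3.12 107.9 ]
bar dir deg -0.7535127032698455
ring [[  6.61 -34.47 126.9 ]
 [  6.64  28.86 126.9 ]
 [ 35.5   -3.06 126.9 ]]
38 under [[21.59647205062462, -20.671709829495697, 38.0], [21.601261964636215, -10.544299202461868, 38.0], [21.610927257980876, 7.673924022670654, 38.0], [21.61671579661769, 17.525862827749243, 38.0]] top [[22.047288054560433, -19.11516568603903, 6.0], [22.30527486950053, 16.46346160123459, 6.0]]
41 under [[20.812046442969937, -20.996716429582783, 41.0], [20.81691589822683, -10.701130162888939, 41.0], [20.826741693297997, 7.819624623092615, 41.0], [20.832626356326706, 17.8351645865969, 41.0]] top [[21.10310507012216, -19.478721093384948, 9.0], [21.366298209449063, 16.817903642470487, 9.0]]
44 under [[20.02762083531527, -21.32172302966987, 44.0], [20.03256983181744, -10.85796112331601, 44.0], [20.042556128615125, 7.965325223514576, 44.0], [20.048536916035715, 18.144466345444556, 44.0]] top [[20.158922085683898, -19.84227650073086, 12.0], [20.427321549397597, 17.172345683706382, 12.0]]
```

Key centre in tool axes is (-1.2,-1.5) and the screw is at (3.7,-3.0). So I shift x +5, y -1.5, and lower 83 mm to fit; closing then takes about +83° about tool z. I'll stop short first and check.

```bash
python3 -m pendant '[[[3,-1,0],[0,0,0],1],[[5,-1.5,15],[0,0,0],1],[[5,-1.5,35],[0,0,0],1],[[5,-1.5,48],[0,0,0],1],[[5,-1.5,55],[0,0,0],1],[[5,-1.5,58],[0,0,0],1],[[5,-1.5,58],[0,0,0],1],[[5,-1.5,58],[0,0,0],1]]' && python3 - <<'E'
from h import *
s=ctrl.read_state();f=cams.grab_frame("wrist");im=f["img"][:,:,::-1]
np.savez("w6.npz",img=f["img"],p=s["position"],r=s["eef_rot"]);print(s["position"],s["force"])
cv2.imwrite("pics/w6c.png",cv2.resize(im[140:260,180:320],None,fx=5,fy=5,interpolation=cv2.INTER_CUBIC))
g=cams.grab_frame("side")["img"][:,:,::-1];cv2.imwrite("pics/s6.png",cv2.resize(g[130:260,160:320],None,fx=4,fy=4,interpolation=2))
E
```

```text
clock: 6.67
position: [476.1, 95.0, 159.0]
eef_rot: [3.141, -0.001, 1.0]
force: [-0.2, 0.2, -2.0]
width: 19.5
[476.07597069  95.00653319 158.96403828] [-0.24976163  0.18020432 -1.97551568]
```

View pics/w6c.png

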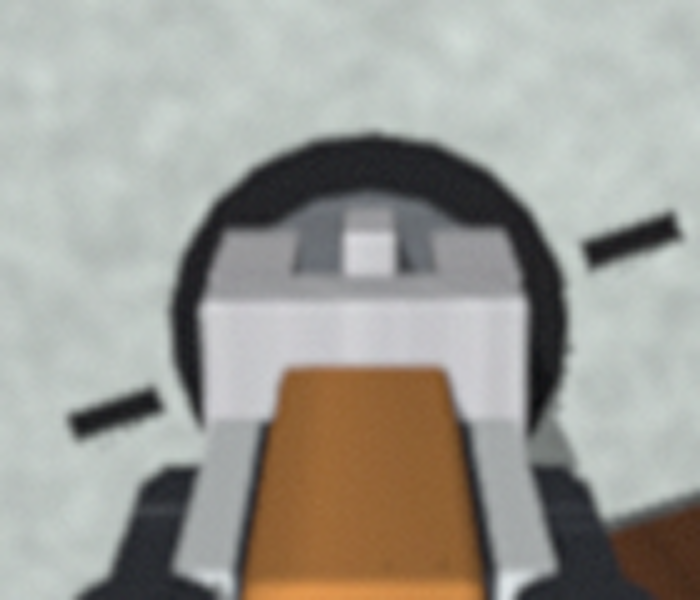

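View pics/s6.png

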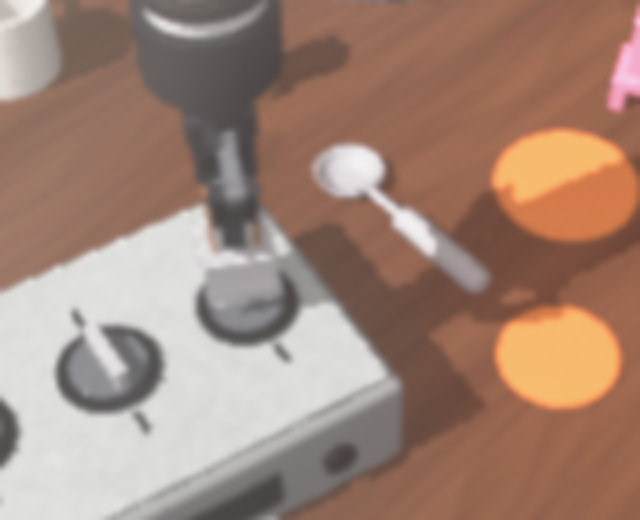

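```bash
python3 - <<'E'
from h import *
np.set_printoptions(suppress=True,precision=2)
f=cams.grab_frame("wrist");H=np.array(f["hand_eye"])
K=np.array([[f["fx"],0,f["cx"]],[0,f["fy"],f["cy"]],[0,0,1]]);D=np.array(f["dist"])
def pt(a,zt):
    u=cv2.undistortPoints(((np.array(a,float)+.5)/5-.5+[180,140]).reshape(-1,1,2),K,D).reshape(-1,2)
    d=np.c_[u,np.ones(len(u))]@H[:3,:3].T;c=H[:3,3];return c+d*((zt-c[2])/d[:,2])[:,None]
Z=159
m=pt([[70,428],[160,397],[587,257],[680,224]],Z-85);print("marks",m.mean(0),np.linalg.norm(m[3]-m[0]))
print("bar",pt([[343,232],[393,232]],Z-108).mean(0)-[22,0,0])
print("ring",pt([[170,310],[567,310],[370,135]],Z-89))
print("under",pt([[220,230],[297,230],[432,230],[507,230]],41).mean(0)-[22,0,0])
E
```

```text
marks [-4.55 -0.69 74.  ] 106.86294123365165
bar [-4.09 -0.95 51.  ]
ring [[ -0.13 -32.92  70.  ]
 [ -0.09  31.21  70.  ]
 [ 28.55  -0.64  70.  ]]
under [-1.17 -1.51 41.  ]
```

```bash
python3 -m pendant '[[[-3,0.6,0],[0,0,0],1],[[-3,0.6,0],[0,0,0],1],[[-3,0.6,6],[0,0,0],1],[[-3,0.6,12],[0,0,0],1],[[-3,0.6,17],[0,0,0],1],[[-3,0.6,21],[0,0,0],1],[[-3,0.6,23],[0,0,0],1],[[-3,0.6,23],[0,0,0],1],[[-3,0.6,23],[0,0,0],1]]' && python3 - <<'E'
from h import *
s=ctrl.read_state();f=cams.grab_frame("wrist");im=f["img"][:,:,::-1]
print(s["position"],s["force"],s["torque"])
cv2.imwrite("pics/w7c.png",cv2.resize(im[140:260,180:320],None,fx=5,fy=5,interpolation=cv2.INTER_CUBIC))
g=cams.grab_frame("side")["img"][:,:,::-1];cv2.imwrite("pics/s7.png",cv2.resize(g[130:260,160:320],None,fx=4,fy=4,interpolation=2))
E
```

```text
clock: 7.57
position: [474.3, 92.0, 135.1]
eef_rot: [-3.141, 0.0, 1.0]
force: [0.8, -1.0, -1.2]
width: 19.4
[474.27933784  91.96945106 135.09004293] [ 0.81582625 -1.00502466 -1.24750155] [-0.03047841 -0.04188982  0.05116583]
```

View pics/w7c.png

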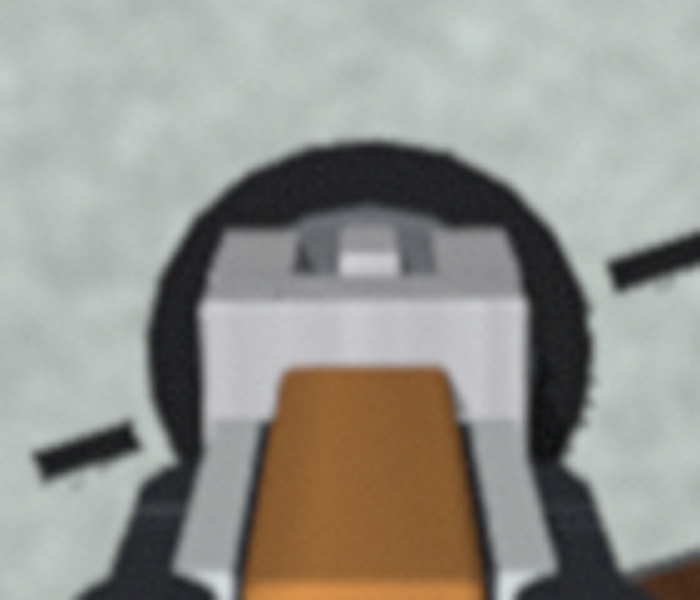

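View pics/s7.png

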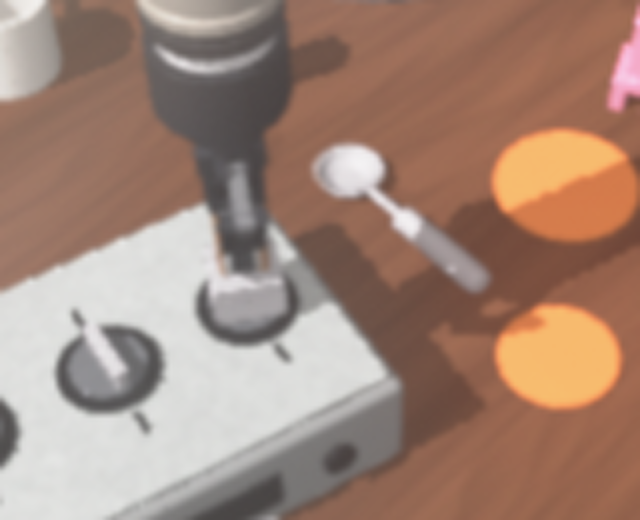

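The bar sits within the slot (bar col 370, slot centre 365) and there is no contact force. I'll lower 1.5 mm more and turn the first part.

```bash
python3 -m pendant '[[[0,0,1.5],[0,0,0],1],[[0,0,1.5],[0,0,0.08],1],[[0,0.2,1.5],[0,0,0.16],1],[[0,0.3,1.5],[0,0,0.24],1],[[-0.1,0.4,1.5],[0,0,0.32],1],[[-0.1,0.5,1.5],[0,0,0.4],1],[[-0.1,0.6,1.5],[0,0,0.48],1],[[-0.2,0.6,1.5],[0,0,0.56],1],[[-0.2,0.7,1.5],[0,0,0.64],1],[[-0.3,0.8,1.5],[0,0,0.72],1],[[-0.3,0.8,1.5],[0,0,0.8],1],[[-0.3,0.8,1.5],[0,0,0.8],1]]' && python3 - <<'E'
from h import *
s=ctrl.read_state();f=cams.grab_frame("wrist");im=f["img"][:,:,::-1]
print(s["position"],s["force"],s["torque"])
cv2.imwrite("pics/w8c.png",cv2.resize(im[140:260,180:320],None,fx=5,fy=5,interpolation=cv2.INTER_CUBIC))
E
```

```text
clock: 8.67
position: [475.3, 91.0, 133.9]
eef_rot: [3.141, -0.001, 0.199]
force: [-0.1, -0.3, -2.6]
width: 19.1
[475.33104824  90.99089248 133.9281847 ] [-0.12421475 -0.27702374 -2.60045871] [-0.09634493 -0.18220595  0.00658707]
```

View pics/w8c.png

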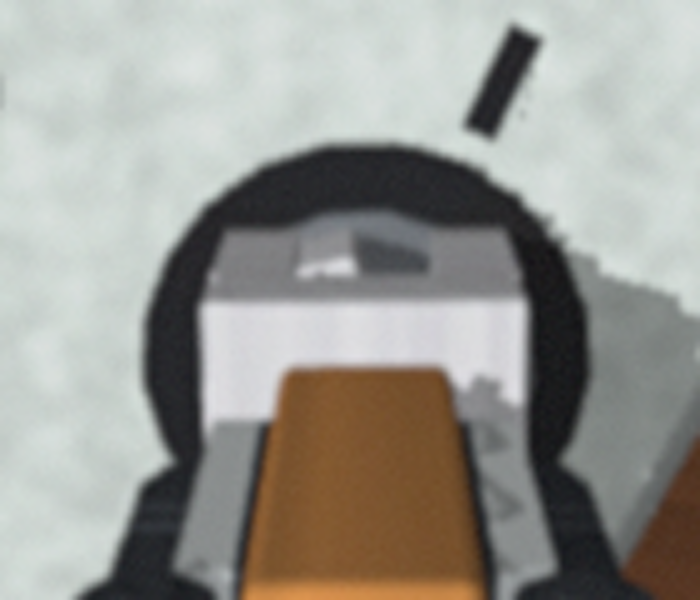

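The bar now bears on the left jaw and is being carried. Continuing the turn, then creeping to the stop.

```bash
python3 -m pendant '[[[-0.1,0,0],[0,0,0.08],1],[[-0.1,0,0],[0,0,0.16],1],[[-0.2,0,0],[0,0,0.24],1],[[-0.3,0,0],[0,0,0.32],1],[[-0.3,0,0],[0,0,0.4],1],[[-0.4,0,0],[0,0,0.48],1],[[-0.4,0,0],[0,0,0.54],1],[[-0.5,0,0],[0,0,0.58],1],[[-0.5,0,0],[0,0,0.58],1]]' && python3 - <<'E'
from h import *
s=ctrl.read_state();f=cams.grab_frame("wrist");im=f["img"][:,:,::-1]
print(s["position"],s["force"],s["torque"],s["tau"][6],np.round(s["q"],2))
cv2.imwrite("pics/w9c.png",cv2.resize(im[80:260,150:360],None,fx=3,fy=3,interpolation=cv2.INTER_CUBIC))
E
```

```text
clock: 9.47
position: [475.1, 90.4, 134.0]
eef_rot: [3.141, -0.002, -0.379]
force: [1.6, -1.9, -2.0]
width: 19.5
[475.12475811  90.40431034 133.98069256] [ 1.56772402 -1.93991375 -2.02266124] [-0.4231438  -0.4410764  -0.03036509] -0.34435699693858624 [ 0.07  0.28 -0.35  1.82  0.11  1.06 -2.28]
```

View pics/w9c.png

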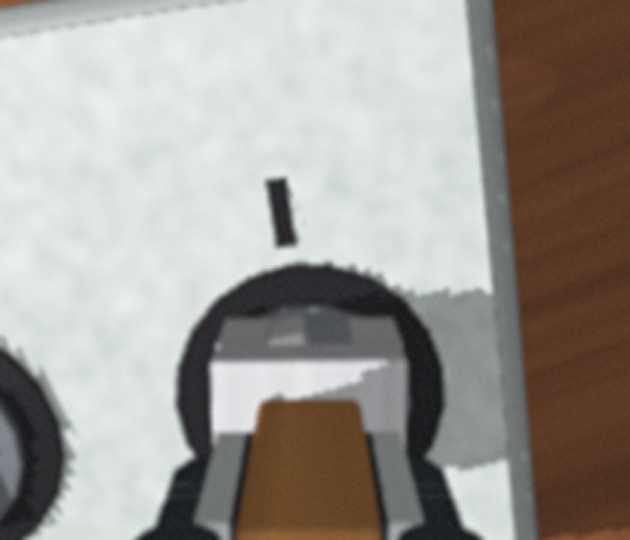

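```bash
for i in 1; do python3 -m pendant '[[[0,0,0],[0,0,0.03],1],[[0,0,0],[0,0,0.06],1],[[0,0,0],[0,0,0.06],1]]'; done; python3 -c "
from h import *
s=ctrl.read_state();print(s['eef_rot'][2],s['torque'],s['tau'][6])"
python3 -m pendant '[[[0,0,0],[0,0,0.02],1],[[0,0,0],[0,0,0.04],1],[[0,0,0],[0,0,0.04],1]]'; python3 -c "
from h import *
s=ctrl.read_state();print(s['eef_rot'][2],s['torque'],s['tau'][6])"
```

```text
clock: 9.77
position: [475.0, 90.4, 134.0]
eef_rot: [3.141, -0.001, -0.439]
force: [1.6, -1.7, -1.7]
width: 19.5
-0.4389755330427558 [-0.50794976 -0.43262364  0.04232952] -0.28894828632473946
clock: 10.02
position: [474.9, 90.4, 134.0]
eef_rot: [3.141, -0.001, -0.481]
force: [2.8, -3.5, -2.0]
width: 19.3
-0.48086690900637397 [-0.73308006 -0.57327385  0.11540867] -0.23120844271034002
```

```bash
python3 -m pendant '[[[0,0,0],[0,0,0.02],1],[[0,0,0],[0,0,0.04],1],[[0,0,0],[0,0,0.04],1]]'; python3 - <<'E'
from h import *
s=ctrl.read_state();print(s['eef_rot'][2],s['torque'],s['tau'][6])
f=cams.grab_frame("wrist");im=f["img"][:,:,::-1]
cv2.imwrite("pics/w10c.png",cv2.resize(im[140:260,180:320],None,fx=5,fy=5,interpolation=cv2.INTER_CUBIC))
E
```

```text
clock: 10.27
position: [474.9, 90.4, 134.0]
eef_rot: [3.141, -0.002, -0.52]
force: [3.3, -5.3, -1.4]
width: 19.4
-0.5195970032740007 [-1.08033637 -0.75728462  0.64771151] -0.7880177535116673
```

View pics/w10c.png

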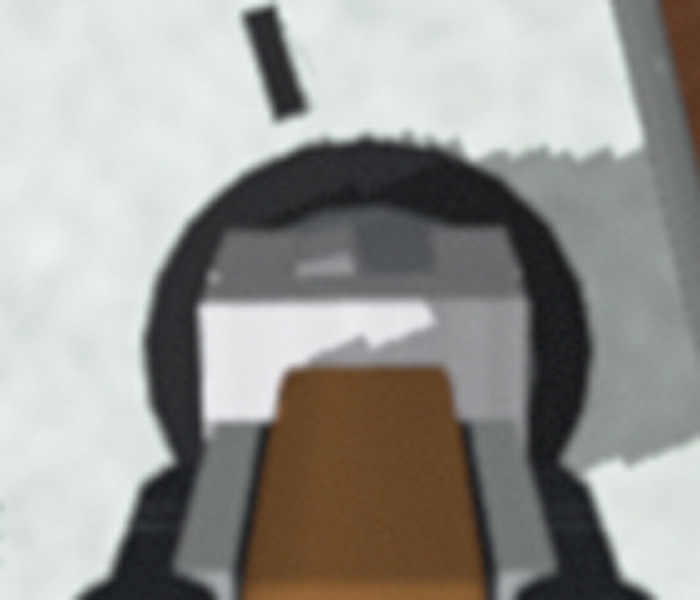

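The torque jumped to 0.65 N m, which means the stop. I'll turn back 0.24 rad inside the free play, lift off and look.

```bash
python3 -m pendant '[[[0,0,0],[0,0,-0.08],1],[[0,0,0],[0,0,-0.16],1],[[0,0,0],[0,0,-0.24],1],[[0,0,0],[0,0,-0.24],1],[[0,0,-5],[0,0,-0.24],1],[[0,0,-12],[0,0,-0.24],1],[[0,0,-20],[0,0,-0.24],1],[[0,0,-40],[0,0,-0.24],1],[[0,0,-65],[0,0,-0.24],1],[[0,0,-85],[0,0,-0.24],1],[[0,0,-90],[0,0,-0.24],1],[[0,0,-90],[0,0,-0.24],1]]'; python3 - <<'E'
from h import *
s=ctrl.read_state();print(s['position'],s['eef_rot'],s['torque'],s['tau'][6])
f=cams.grab_frame("wrist");im=f["img"][:,:,::-1];np.savez("w11.npz",img=f["img"],p=s["position"],r=s["eef_rot"])
cv2.imwrite("pics/w11c.png",cv2.resize(im[100:260,150:350],None,fx=4,fy=3.75,interpolation=cv2.INTER_CUBIC))
E
```

```text
clock: 11.32
position: [475.8, 91.8, 226.1]
eef_rot: [-3.139, -0.005, -0.281]
force: [-0.3, 0.1, -1.8]
width: 19.3
[475.77015051  91.76319467 226.12812075] [-3.13920346 -0.00453095 -0.28062085] [-0.00502717 -0.0054728   0.02468145] 0.010877775494009256
```

View pics/w11c.png

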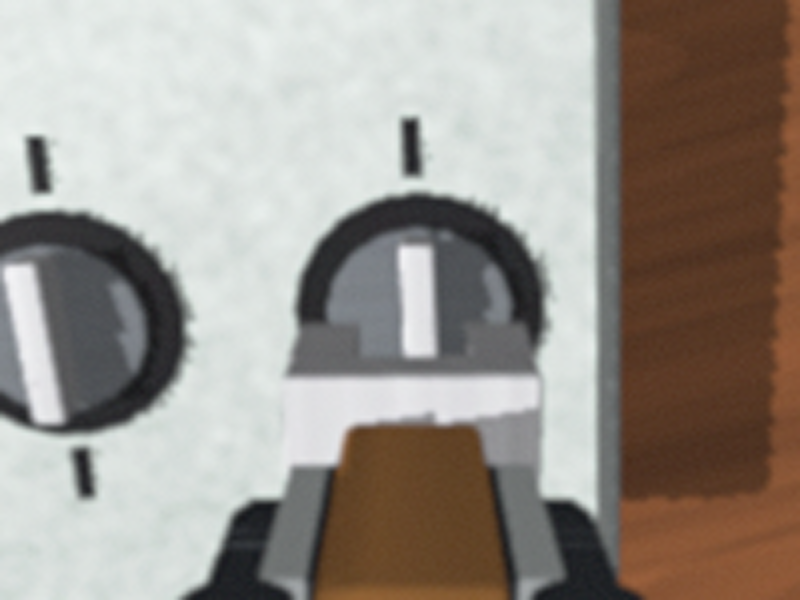

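The bar (418,300) now lines up with its mark (411,147), parallel to the neighbouring screw's bar. Back to the coaster at yaw 0.29.

```bash
python3 -m pendant '[[[2,14,0],[0,0,-0.04],1],[[7,44,0],[0,0,-0.1],1],[[12,76,0],[0,0,-0.16],1],[[17,108,0],[0,0,-0.22],1],[[22,140,0],[0,0,-0.28],1],[[27,172,0],[0,0,-0.34],1],[[32,204,0],[0,0,-0.4],1],[[37,236,0],[0,0,-0.46],1],[[42,265,0],[0,0,-0.52],1],[[45,280,0],[0,0,-0.56],1],[[45,286,0],[0,0,-0.57],1],[[45,286,0],[0,0,-0.57],1]]' && python3 -m pendant '[[[0,0,20],[0,0,0],1],[[0,0,50],[0,0,0],1],[[0,0,80],[0,0,0],1],[[0,0,100],[0,0,0],1],[[0,0,110],[0,0,0],1],[[0,0,110],[0,0,0],1],[[0,0,110],[0,0,0],1],[[0,0,110],[0,0,0],1]]'; python3 - <<'E'
from h import *
s=ctrl.read_state();print(s['position'],s['eef_rot'])
f=cams.grab_frame("wrist");C=cam(f,s);im=f["img"][:,:,::-1]
cv2.imwrite("pics/w12.png",cv2.resize(im,None,fx=1.5,fy=1.5,interpolation=2))
for d in cams.mark_of(f,"coaster"): print(d["conf"],d["centre"],onplane(C,d["centre"],0))
hsv=cv2.cvtColor(f["img"],cv2.COLOR_RGB2HSV);m=cv2.inRange(hsv,(10,130,120),(25,255,255))
g=cams.grab_frame("top");CT=cam(g);cv2.imwrite("pics/t12.png",cv2.resize(g["img"][90:240,100:270,::-1],None,fx=4,fy=4,interpolation=2))
h=cams.grab_frame("side");cv2.imwrite("pics/s12.png",cv2.resize(h["img"][110:260,230:390,::-1],None,fx=4,fy=4,interpolation=2))
E
```

```text
clock: 12.37
position: [437.0, -197.3, 222.2]
eef_rot: [-3.139, 0.003, 0.286]
force: [0.6, -0.2, -1.7]
width: 19.3
clock: 13.03
position: [440.1, -195.9, 115.2]
eef_rot: [3.14, -0.003, 0.291]
force: [0.5, 0.2, -1.1]
width: 19.5
[ 440.07396267 -195.91686028  115.22156818] [ 3.13996796e+00 -2.51988773e-03  2.90725505e-01]
0.91 [106.3, 243.6] [[337.74711678 -67.68617459   0.        ]]
0.58 [254.3, 181.0] [[ 445.02557056 -194.73457833    0.        ]]
```

View pics/w12.png

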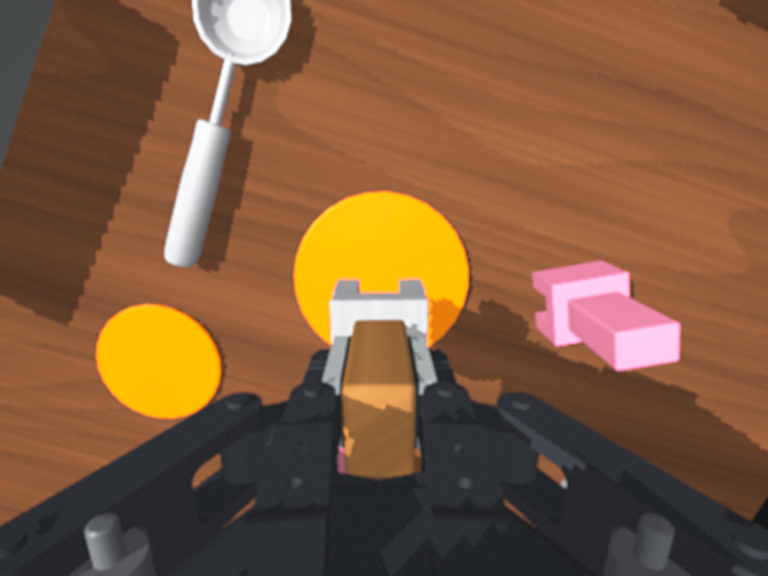

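View pics/t12.png

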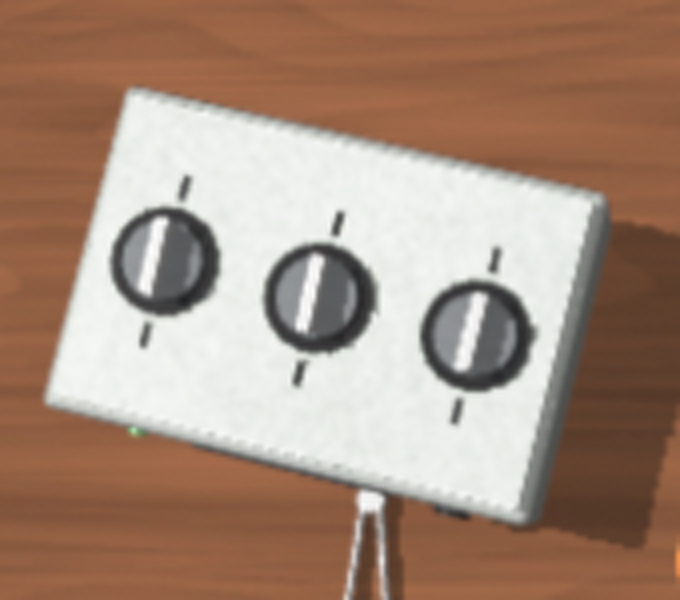

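View pics/s12.png

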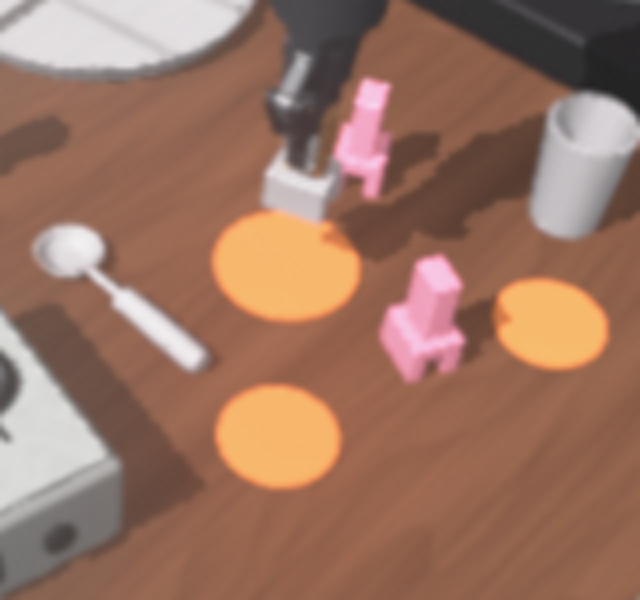

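The top view shows all three bars parallel and in line with their marks. Lowering the key onto the coaster.

```bash
python3 -m pendant '[[[2,0,15],[0,0,0],1],[[2,0,35],[0,0,0],1],[[2,0,52],[0,0,0],1],[[2,0,60],[0,0,0],1],[[2,0,64],[0,0,0],1],[[2,0,66],[0,0,0],1],[[2,0,66],[0,0,0],1],[[2,0,66],[0,0,0],1],[[2,0,66],[0,0,0],1]]';python3 -m pendant '[[[0,0,0.5],[0,0,0],1],[[0,0,1],[0,0,0],1],[[0,0,1],[0,0,0],1]]'; python3 - <<'E'
from h import *
h=cams.grab_frame("side");cv2.imwrite("pics/s13.png",cv2.resize(h["img"][110:230,250:370,::-1],None,fx=5,fy=5,interpolation=2))
E
```

```text
clock: 13.98
position: [441.3, -196.0, 48.8]
eef_rot: [3.14, -0.002, 0.29]
force: [0.4, 0.2, -0.8]
width: 19.0
clock: 14.23
position: [440.6, -195.7, 47.0]
eef_rot: [3.141, -0.0, 0.29]
force: [-0.9, -0.2, -1.6]
width: 19.5
```

View pics/s13.png

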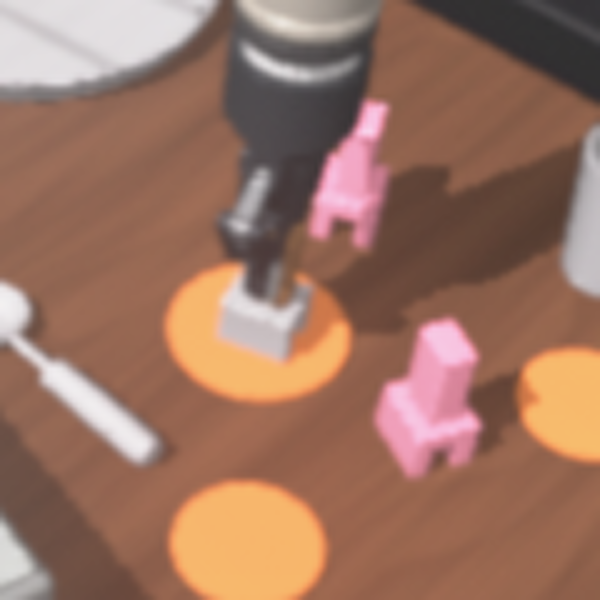

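```bash
for i in 1; do python3 -m pendant '[[[0,0,0.3],[0,0,0],1],[[0,0,0.6],[0,0,0],1],[[0,0,0.6],[0,0,0],1]]'; done; python3 -m pendant '[[[0,0,0.3],[0,0,0],1],[[0,0,0.6],[0,0,0],1],[[0,0,0.6],[0,0,0],1]]'
```

```text
clock: 14.53
position: [440.7, -195.7, 46.9]
eef_rot: [3.141, -0.0, 0.29]
force: [-2.1, 0.6, 5.4]
width: 19.1
clock: 14.78
position: [440.7, -195.7, 46.9]
eef_rot: [3.141, -0.0, 0.29]
force: [-1.7, 1.2, 9.0]
width: 19.9
```

It's in contact at 9 N. Easing off slightly, opening and retreating.

```bash
python3 -m pendant '[[[0,0,-0.5],[0,0,0],1],[[0,0,-0.5],[0,0,0],1],[[0,0,-0.5],[0,0,0],0.6],[[0,0,-0.5],[0,0,0],0.3],[[0,0,-0.5],[0,0,0],0.2],[[0,0,-0.5],[0,0,0],0.2],[[0,0,-0.5],[0,0,0],0.2],[[0,0,-0.5],[0,0,0],0.2]]'; python3 -m pendant '[[[0,0,-5],[0,0,0],0.2],[[0,0,-20],[0,0,0],0.2],[[0,0,-45],[0,0,0],0.2],[[0,0,-80],[0,0,0],0.2],[[0,0,-110],[0,0,0],0.2],[[0,0,-130],[0,0,0],0.2],[[0,0,-130],[0,0,0],0.2],[[0,0,-130],[0,0,0],0.2],[[0,0,-130],[0,0,0],0.2]]'; python3 - <<'E'
from h import *
s=ctrl.read_state()
f=cams.grab_frame("wrist");cv2.imwrite("pics/w14.png",f["img"][:,:,::-1])
h=cams.grab_frame("side");cv2.imwrite("pics/s14.png",cv2.resize(h["img"][110:260,180:380,::-1],None,fx=4,fy=4,interpolation=2))
E
```

```text
clock: 15.45
position: [440.4, -195.6, 45.9]
eef_rot: [-3.141, 0.0, 0.29]
force: [-0.5, -0.6, -0.6]
width: 68.3
clock: 16.2
position: [439.8, -195.4, 175.5]
eef_rot: [-3.141, 0.001, 0.29]
force: [0.1, -1.1, -0.4]
width: 68.1
```

View pics/w14.png

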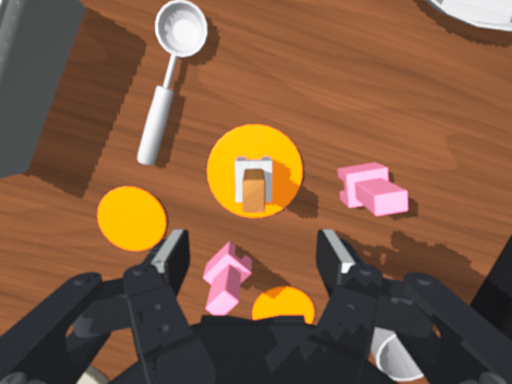

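View pics/s14.png

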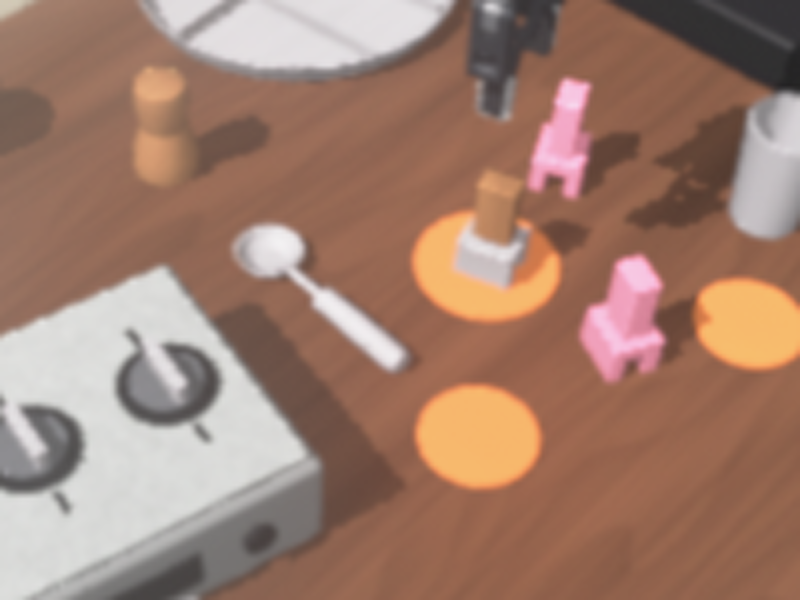

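Key stands upright on the coaster (255,180 in wrist view), free of the gripper. One numeric check of the bar directions before handing in.

```bash
python3 - <<'E'
from h import *
f=cams.grab_frame("top");C=cam(f)
g=cv2.cvtColor(f["img"],cv2.COLOR_RGB2GRAY).astype(float)
for c in((140,154),(179,163.5),(219,173.5)):
    y,x=np.mgrid[0:384,0:512];w=np.where(np.hypot(x-c[0],y-c[1])<8.5,np.clip(g-170,0,None),0)
    m=np.array([(w*x).sum(),(w*y).sum()])/w.sum();dx,dy=x-m[0],y-m[1]
    th=.5*np.arctan2(2*(w*dx*dy).sum(),(w*(dx*dx-dy*dy)).sum());v=np.array([np.cos(th),np.sin(th)])*6
    P=onplane(C,[m-v,m+v],108);d=P[0]-P[1];print(np.round(m,1),np.round(P.mean(0),1),np.degrees(np.arctan(d[1]/d[0])))
E
```

```text
[137.5 153.3] [517.6 274.4 108. ] -11.343355379969955
[176.7 163.1] [494.8 182.1 108. ] -11.155374767813651
[216.9 173.2] [472.2  89.9 108. ] -13.885878497278831
```

```bash
python3 -c "
from workcell import ctrl
print(ctrl.finish_job(), ctrl.read_state()['clock'])"
```

```text
the job is handed in; nothing more can be done
the job is handed in; nothing more can be done
```

I closed the open screw and stood the key upright on the large coaster again, then handed the job in at about 16.5 s of the 54 s allowed. I picked the key up off that coaster, fitted it over the slanted bar of the right-hand screw, and turned clockwise until it stopped. The torque rose from about 0.1 to 0.65 N m there.

**Screw:** the last top picture puts its bar at -13.9°, against -13.8° for the box's short side worked out from the three screw centres. By the same measure the other two bars read about -11.2°, a 2.6° disagreement. I put that down to shading in the picture and did not check further. In the wrist and top views the bar lines up with its marks.

**Key:** the last wrist and side pictures show it standing upright, near the coaster's centre. The gripper was open and about 130 mm above it.

**Forces:** the highest contact force I read was about 9 N, when setting the key down.

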